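# Hang the jar basket on the sprung swing arm

## Robot

A 6-joint arm with a two-finger parallel gripper is mounted at the origin on the work surface. World frame = base frame: x ahead of the robot, y to its left, z up, the work surface at z = 0. Lengths are in m, angles in rad, forces in N, time in s.
With the tool pointing down it reaches from about 0.325 to 0.775 m from the base axis. Payload 5.5 kg.
Tool frame: the origin (TCP) lies at the very end of the fingers, on their centre line; the grasp point (between the pads) lies 19 mm behind it; z points along the fingers, y is the line along which they close (so a half turn about z gives the same grasp; the last joint's range is limited). The gripper opens to 88 mm and grips with 3 to 60 N. Pads are 20 mm wide; open, the fingers measure 115 mm over their backs; the gripper's body (75 mm by 178 mm) begins 61 mm behind the grasp point.
Start: joints at [1.124, 0.091, 1.231, -0, 1.82, -0.057], TCP at [0.228, 0.555, 0.223] pointing down, gripper open.
Joint ranges: [-2.87, 2.87], [-0.86, 2.18], [0.17, 2.46], [-1.51, 4.65], [0.06, 2.69], [-2.65, 2.65]. Speed limits (rad/s): [2.57, 2.57, 3.01, 3.14, 3.14, 3.14].

## Interface

Orientations are given as a 3x3 rotation matrix whose columns are the frame's x, y, z axes.
In Python, from rig import telemetry, cams, job gives the robot as it stands.
- The arm moves only by the tool step_arm, never from a script. Its argument "motion" is a list of rows, each a list of 7 numbers: the shift along the tool's x, y, z in mm, then the turn, a rotation vector about the tool's x, y, z in rad, then the opening, from 0 (shut) to 1 (fully open). In form: [[dx, dy, dz, wx, wy, wz, hand], ...]. A call has 1 to 8 rows; each row shifts and turns the commanded pose from where the row before left it, along the tool's axes as they then stand; what a row does not reach is not made up. A row lasts 1/10 s, in which the tool goes at most 50 mm and 8.59 degrees, less where a joint would pass 70% of its speed; a pose out of reach is approached as far as the arm can. A call with a gripper value outside its range is refused whole. The fingers move at their own pace and stop on an object; the grip force is fixed at half the most. Time passes only in rows, so rows that do not move let the fingers close. It gives the time, the measured TCP pose, the force, the opening and the grip force at its end, in the units of the state.
- telemetry.state(): the state, without advancing time (a new reading comes with each control period).
- cams.get_image(name): name is "scene" or "top"; returns the picture (480x640x3 uint8, red, green, blue); there is no depth.
- cams.camera_model(name): a dict with "fx", "fy", "cx", "cy" (pixels), "rvec" (rotation vector, rad) and "tvec" (3), from world to camera coordinates, as OpenCV has them. Camera axes: x right, y down, z forward; pixel columns grow to the right and rows downward; lengths in m; the calibration is good to about 2 mm. A picture is of the moment at which its call begins. camera_model takes no time and is no camera call.
- job.close_job(): hands the job in; it is judged then, once.
The state is a dict: "time_s": time; "qpos": joint angles; "qd": joint speeds; "tau": joint torques, N m; "position": TCP position; "eef_rot": TCP orientation; "force": force on the tool from outside, world axes, zero at the start; "wrist_torque": the same for the moment, N m; "opening": finger opening in m; "grip_force": force on a finger pad.
Only numpy, scipy, OpenCV 4.12 (cv2) and the standard library are available. Lean on these libraries where they do the work, as an engineer would, in place of code of your own. Each camera call takes 0.05 s, during which the arm holds its last target. There are 200 camera calls.

## Task

Pick up the small wire basket of jam jars by its wooden grip and hang its handle bar in the hook of the spring-balanced brass swing arm. Keep hold and ease it down until the arm has sunk, settled and carries the whole weight, and only then let go, so that the arm does not bob up or down; leave the basket hanging still and upright. Do not force the arm down onto its lower stop, do not push the stand about with the gripper, and leave the card holder, jar and bowl alone.

Things in the scene. Friction and masses are not known exactly. Their poses are not given: they have to be found in the camera images.
- basket: Loose round wire basket, rim 148 mm across and 55 mm high, with three jars fixed inside (tops 64 mm). Mass unknown, 0.36 to 0.93 kg, centre of mass on the axis about 35 mm up. Origin: centre of underside, z up. A rigid wire handle stands in its x-z plane: legs rise from the rim at x = +-74 mm to a level bar, 6 mm thick, along x from -50 to 50 mm, 145 mm up. An 8 mm stem joins it to the grip block.
- basket_bar (a point): Middle of the basket's level handle bar (centre line), 145 mm above the basket's underside; axes as the basket's (bar along x). This is the place that lies in the hook.
- basket_grip (a point): Centre of the wooden grip block, 190 mm above the basket's underside and 45 mm above the bar: 40 mm along x, 24 mm along y, 34 mm high; axes as the basket's. Its underside is 28 mm above the bar's centre line.
- stand: Fixed stand: round wooden foot 150 mm across, 22 mm high, with an 18 mm post up to 245 mm. Origin: centre of the foot's underside, z up. The brass arm (8 mm rod) is hinged 220 mm up about the stand's x axis and points along the stand's -y to a J hook whose seat is 200 mm from the hinge (and 5 mm under the arm's line). A 26 mm knob ends the arm 52 mm behind the hinge (+y).
- hook_seat (a point): Where the centre of the bar lies when hung; moves with the arm; its -y points outward along the arm. The hook opens upward; the bar can shift 4 mm either way along the arm; the outer tip rises 13 mm above this point and ends 19 mm further out. Lay the bar across the arm: bring it over the tip from outside, arm passing between the handle legs above the rim. A held bar can wedge sideways in it.
- swing_arm (a joint): Arm angle, rad: 0 = unloaded at its upper stop, 0.2 rad above level; grows as it sinks; lower stop 0.5. Spring 3.5 N m/rad, preloaded: starts to sink at about 1.5 N on the hook, then 11 mm (0.057 rad) per newton, lightly damped. Settles at 0.11 to 0.44 by basket mass. While the basket is held in the hook the arm just follows the gripper, so only force tells who carries the weight.
- card_holder: Bystander: blank price card (60 mm wide, top 113 mm up) on a wire in a 32 mm wooden block. Origin: centre of the underside. Loose.
- jam_jar: Bystander: amber jam jar, 60 mm across, 85 mm high. Origin: centre of the underside. Loose.
- wood_bowl: Bystander: shallow light wooden bowl, 140 mm across, 45 mm high. Origin: centre of the underside. Loose.
Mind the look-alikes: they are no part of the job. Of the things that look like the basket, take the one that is farthest to the robot's right at the start.

How it is judged:
By the outcome, as a careful person would: the job done as asked, in the order asked, and still so for the second after the job is handed in, with the robot touching nothing.
It also fails if it takes over 58 s, if anything falls off the work surface, if the arm or the gripper's body presses on something with over 40 N, if the wrist force passes 120 N, or if a joint passes its speed limit or range.

## Working session

There is one attempt and no reset: what is moved stays moved. The work goes in short steps, Python scripts to look and compute and a tool call to move; the robot and the scene stay as the last step left them, time stands still between calls to the robot, and variables do not carry over. Pictures are saved under pics/ and viewed, at most 11 in all, crops included, and the job is handed in when it is done.

Besides the shell and the picture viewer there is one more tool, called after "Call:" by a JSON object that holds its "name" and its "arguments", one argument or row to a line. step_arm: Moves the arm, as the interface text tells. Its arguments: {"type":"object","properties":{"motion":{"type":"array"}},"required":["motion"]}

```bash
mkdir -p pics
python3 - <<'E'
from rig import telemetry,cams
import cv2,numpy as np
for n in("scene","top"):
    im=cams.get_image(n); cv2.imwrite(f"pics/{n}0.png",im[:,:,::-1]); m=cams.camera_model(n)
    R=cv2.Rodrigues(np.array(m["rvec"]))[0]; print(n,m["fx"],m["cx"],m["cy"],(-R.T@np.array(m["tvec"]).ravel()).round(3)); print(R.round(2))
s=telemetry.state(); print(s)
E
```

```text
scene 577.4963932126533 323.59584165845735 234.37055122460563 [1.018 0.711 0.845]
[[-0.82  0.58 -0.01]
 [ 0.37  0.5  -0.78]
 [-0.45 -0.64 -0.62]]
top 554.417541532737 316.91207901399633 243.81167058134162 [0.366 0.023 1.452]
[[ 0.03 -1.   -0.01]
 [-0.99 -0.03 -0.12]
 [ 0.12  0.01 -0.99]]
{'time_s': 0.1, 'qpos': array([ 1.12426839e+00,  9.17752051e-02,  1.23172652e+00,  5.83021460e-06,
        1.81979332e+00, -5.66983897e-02]), 'qd': array([ 7.08813554e-04, -3.53744416e-03, -7.82848319e-04,  9.04583767e-04,
        4.45616930e-05,  8.13230964e-04]), 'tau': array([ 1.21695772e-03, -4.47857594e+01, -4.07569635e+01,  6.99912105e-02,
        2.84548762e-02, -1.03904638e-04]), 'position': array([0.22790757, 0.55475542, 0.22164695]), 'eef_rot': array([[-9.24974358e-01,  3.80028799e-01, -7.40250923e-04],
       [ 3.80029506e-01,  9.24973094e-01, -1.53303462e-03],
       [ 1.02114878e-04, -1.69933491e-03, -9.99998551e-01]]), 'force': array([-0.43012671,  0.49374537,  0.29622998]), 'wrist_torque': array([-0.02930947, -0.01254256,  0.01867332]), 'grip_force': 0.0, 'opening': 0.08793578231058487}
```

View pics/scene0.png

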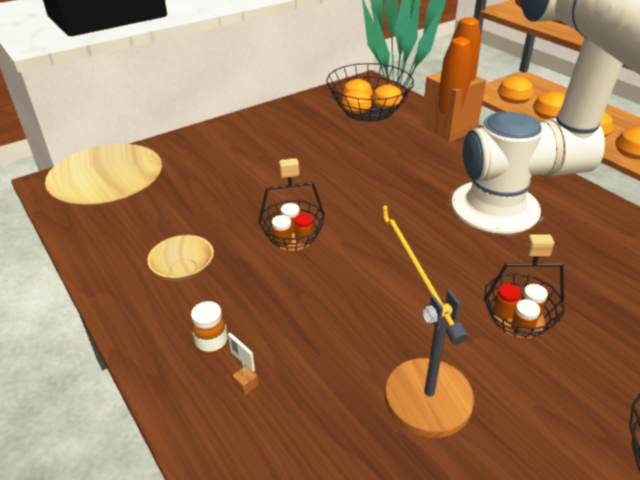

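View pics/top0.png

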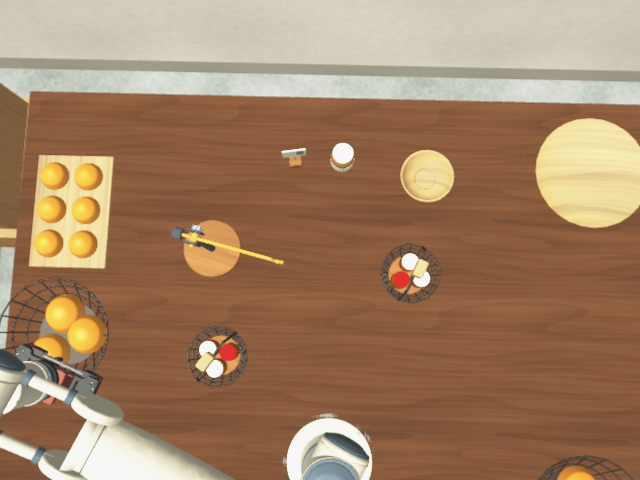

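Two jam baskets look alike: one at top (410,273) / scene (290,220), one at top (217,356) / scene (525,300). The top image's right is −y, the robot's right, so the one at (410,273) is the target. The large orange-filled wire bowls are a different kind of thing. I'll confirm with enlarged crops of the target and the stand.

Run:
```python
import cv2,numpy as np
s=cv2.imread("pics/scene0.png");t=cv2.imread("pics/top0.png")
def c(im,x,y,w,h,W,H): return cv2.resize(im[y:y+h,x:x+w],(W,H),interpolation=cv2.INTER_CUBIC)
a=c(s,250,150,80,100,400,500); b=c(t,370,233,80,100,400,500)
cv2.imwrite("pics/bask.png",np.hstack([a,b]))
a=c(s,370,200,110,240,275,600); b=c(t,165,210,130,75,520,300); 
o=np.zeros((600,800,3),np.uint8); o[:,:275]=a; o[:300,280:]=b
o[300:,280:580]=c(s,375,195,60,60,300,300)
cv2.imwrite("pics/stand.png",o)
```

```text
(no output)
```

View pics/bask.png

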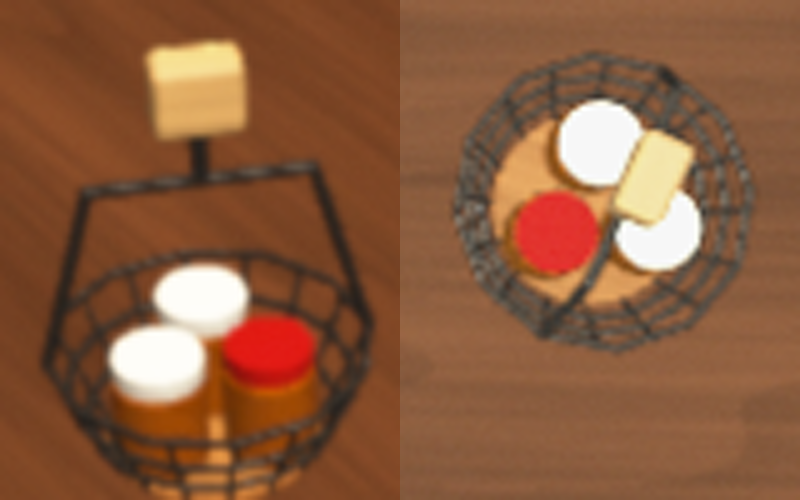

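View pics/stand.png

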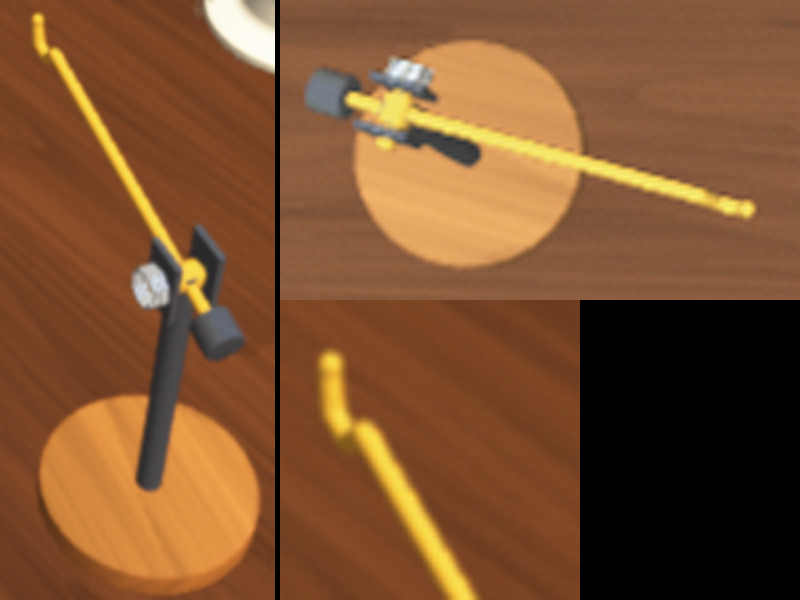

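The enlarged crop confirms the target: a wooden grip block on a handle, top face centred at scene (289,162) and top (420.4,267.6). The hook tip is at scene (384.8,206.6) and top (282,262). Next I triangulate these.

```bash
cat > vis.py <<'E'
from rig import cams
import cv2,numpy as np
from scipy.optimize import least_squares
M={}
for n in("scene","top"):
    m=cams.camera_model(n); M[n]=(np.array(m["rvec"],float),np.array(m["tvec"],float),np.array([[m["fx"],0,m["cx"]],[0,m["fy"],m["cy"]],[0,0,1]]))
def proj(n,P): r,t,K=M[n]; return cv2.projectPoints(np.array(P,float).reshape(-1,1,3),r,t,K,None)[0].reshape(-1,2)
def tri(s,t):
    Ps=[K@np.c_[cv2.Rodrigues(r)[0],t.ravel()] for r,t,K in (M["scene"],M["top"])]
    X=cv2.triangulatePoints(*Ps,np.array(s,float).reshape(2,1),np.array(t,float).reshape(2,1)).ravel(); return X[:3]/X[3]
def place(p,L):
    c,s=np.cos(p[2]),np.sin(p[2]); return np.array(L,float)@np.array([[c,-s,0],[s,c,0],[0,0,1]]).T+[p[0],p[1],0]
def fit(obs,p0): # obs: (cam, local pt, pixel)
    f=lambda p: np.concatenate([(proj(n,place(p,[L]))[0]-px) for n,L,px in obs])
    r=least_squares(f,p0,loss="soft_l1",f_scale=2); return r.x,f(r.x).reshape(-1,2)
E
python3 - <<'E'
from vis import *
np.set_printoptions(precision=4,suppress=True)
print("grip top",tri((289.1,162),(420.4,267.6)))
print("tip",tri((384.8,206.6),(282.1,261.9)));print("hinge",tri((445.6,309.6),(193.9,236.6)));print("foot",tri((429.6,393.6),(211.6,247.9)))
S=lambda X,Y:(250+X/5-.4,150+Y/5-.4); T=lambda X,Y:(370+(X-400)/5-.4,233+Y/5-.4)
b=tri((289.1,162),(420.4,267.6))
for y0 in (1.05,1.05+np.pi):
  k=1 if y0<2 else -1
  # top image: up-right direction; (36,-70)px -> world x=+70,y=-36
  p,r=fit([("scene",(0,0,.207),S(197.5,62)),("top",(0,0,.207),T(654,175)),
  ("scene",(-.05*k,0,.145),S(82,192)),("scene",(.05*k,0,.145),S(318,165)),("scene",(-.074*k,0,.055),S(48,365)),("scene",(.074*k,0,.055),S(370,322)),
  ("top",(-.074*k,0,.055),T(668,75)),("top",(.074*k,0,.055),T(545,328))],[b[0],b[1],y0]); print(p,np.degrees(p[2])); print(r.ravel())
h=tri((384.8,206.6),(282.1,261.9))
st,r=fit([("scene",(0,0,.022),(429.6,393.6)),("top",(0,0,.022),(211.6,247.9)),("scene",(0,0,.22),(445.6,309.6)),("top",(0,0,.22),(193.9,236.6)),
 ("scene",(0,-.213,.2713),(384.8,206.6)),("top",(0,-.213,.2713),(282.1,261.9))],[.37,.2,0]); print(st,np.degrees(st[2]));print(r.ravel())
print("seat",place(st,[(0,-.197,.2548),(0,-.213,.2713)]))
E
```

```text
grip top [ 0.4732 -0.192   0.2048]
tip [0.4721 0.1148 0.2669]
hinge [0.5263 0.3203 0.221 ]
foot [0.5262 0.32   0.0157]
[ 0.4729 -0.1929  2.7119] 155.38302299884347
[-0.7334 -1.1852  0.2182  0.4815  0.8219 -0.1519 -0.9557  0.194  -0.2194
 -0.4245 -0.2846  0.4881 -0.6772 -0.7934 -1.0709  1.2316]
[ 0.4729 -0.1929  5.8535] 335.38302292208846
[-0.7334 -1.1852  0.2182  0.4815  0.8219 -0.1519 -0.9557  0.194  -0.2194
 -0.4245 -0.2846  0.4881 -0.6772 -0.7934 -1.0709  1.2316]
[ 0.5266  0.3212 -0.2564] -14.68925329611426
[ 0.3299 -1.6532 -1.159  -0.2744 -1.412   0.8869 -1.2192  0.6717 -0.2796
 -1.889  -0.5548 -0.2154]
seat [[0.4766 0.1307 0.2548]
 [0.4726 0.1152 0.2713]]
```

The triangulated heights agree with the text: grip top at 205 mm, hinge at 221 mm. The basket is at (0.473, −0.193) with the bar at −24.6°, and the hook seat is at (0.477, 0.131, 0.255) with stand yaw −14.7°. Now I rise and travel.

Call:
{"name": "step_arm", "arguments": {
  "motion": [
    [0,0,-45,0,0,0,1],
    [0,0,-45,0,0,0,1],
    [0,0,-45,0,0,0,1],
    [-26,-30,0,0,0,0.01,1],
    [-26,-30,0,0,0,0.01,1],
    [-26,-30,0,0,0,0.01,1],
    [-26,-30,0,0,0,0.01,1],
    [-26,-30,0,0,0,0,1]
  ]
}}

```text
time_s: 0.9
position: [0.2876, 0.3641, 0.3571]
eef_rot: [[-0.909, 0.417, -0.0], [0.417, 0.909, -0.001], [0.0, -0.001, -1.0]]
force: [1.0, -0.3, -0.4]
opening: 0.0878
grip_force: 0.0
```

Call:
{"name": "step_arm", "arguments": {
  "motion": [
    [-26,-30,0,0,0,0,1],
    [-26,-30,0,0,0,0,1],
    [-26,-30,0,0,0,0,1],
    [-26,-30,0,0,0,0,1],
    [-26,-30,0,0,0,0,1],
    [-26,-30,0,0,0,0,1],
    [-26,-30,0,0,0,0,1],
    [-26,-30,0,0,0,0,1]
  ]
}}

```text
time_s: 1.7
position: [0.3765, 0.0592, 0.3574]
eef_rot: [[-0.909, 0.417, -0.0], [0.417, 0.909, 0.0], [0.0, -0.0, -1.0]]
force: [0.2, -0.2, 0.1]
opening: 0.088
grip_force: 0.0
```

Call:
{"name": "step_arm", "arguments": {
  "motion": [
    [-27.5,-27,0,0,0,0,1],
    [-27.5,-27,0,0,0,0,1],
    [-27.5,-27,0,0,0,0,1],
    [-27.5,-27,0,0,0,0,1],
    [-27.5,-27,0,0,0,0,1],
    [-27.5,-27,0,0,0,0,1],
    [-27.5,-27,0,0,0,0,1],
    [0,0,0,0,0,0,1]
  ]
}}

```text
time_s: 2.5
position: [0.4734, -0.1947, 0.3547]
eef_rot: [[-0.907, 0.421, -0.004], [0.421, 0.907, 0.001], [0.005, -0.001, -1.0]]
force: [-0.5, 0.9, -0.0]
opening: 0.0879
grip_force: 0.0
```

Run:
```python
from vis import *
from rig import telemetry
s=telemetry.state(); print(s["position"],s["eef_rot"].round(4),s["qpos"].round(3),s["force"])
t=cams.get_image("top");a=cams.get_image("scene")
c=lambda im,x,y,w,h:cv2.resize(im[y:y+h,x:x+w,::-1],(400,500),interpolation=cv2.INTER_CUBIC)
cv2.imwrite("pics/above.png",np.hstack([c(a,230,100,120,150),c(t,370,213,96,120)]))
```

```text
[ 0.4734286  -0.19472795  0.35465562] [[-9.073e-01  4.205e-01 -4.400e-03]
 [ 4.205e-01  9.073e-01  1.200e-03]
 [ 4.600e-03 -8.000e-04 -1.000e+00]] [-4.560e-01 -7.200e-02  1.157e+00 -1.000e-03  2.061e+00 -1.593e+00] [-0.54370583  0.90863017 -0.03620699]
```

View pics/above.png

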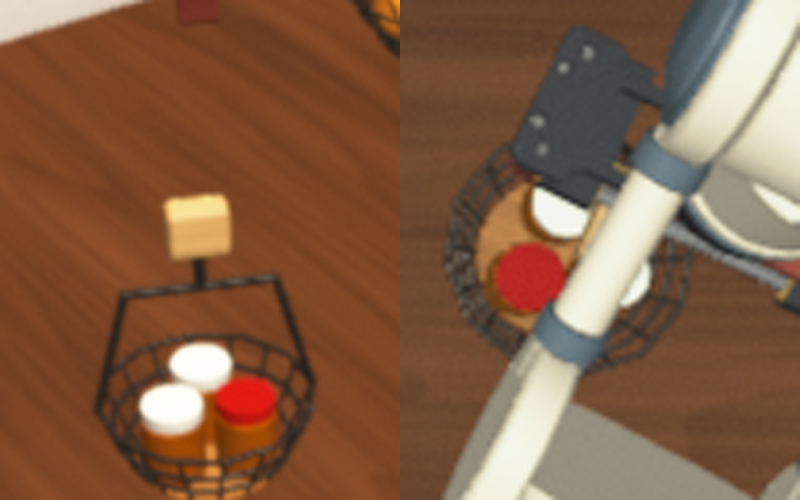

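The picture shows the open gripper above the block (block at scene ≈(289,167)), well lined up. I descend and close.

Call:
{"name": "step_arm", "arguments": {
  "motion": [
    [0,0,30,0,0,0,1],
    [0,0,35,0,0,0,1],
    [0,0,35,0,0,0,1],
    [0,0,30,0,0,0,1],
    [0,0,25,0,0,0,1],
    [0,0,15,0,0,0,1],
    [0,0,12,0,0,0,1],
    [0,0,0,0,0,0,1]
  ]
}}

```text
time_s: 3.4
position: [0.4724, -0.1905, 0.1748]
eef_rot: [[-0.909, 0.416, -0.001], [0.416, 0.909, 0.001], [0.001, 0.0, -1.0]]
force: [0.3, -0.9, -0.1]
opening: 0.0876
grip_force: 0.0
```

Call:
{"name": "step_arm", "arguments": {
  "motion": [
    [0,0,0,0,0,0,0.6],
    [0,0,0,0,0,0,0.45],
    [0,0,0,0,0,0,0.38],
    [0,0,0,0,0,0,0.35]
  ]
}}

```text
time_s: 3.8
position: [0.4731, -0.1914, 0.1764]
eef_rot: [[-0.909, 0.417, 0.001], [0.417, 0.909, -0.001], [-0.001, -0.0, -1.0]]
force: [-0.0, 0.1, 0.6]
opening: 0.0595
grip_force: 0.0
```

Call:
{"name": "step_arm", "arguments": {
  "motion": [
    [0,-1,2,0,0,0,0.35],
    [0,0,0,0,0,0,0.3],
    [0,0,0,0,0,0,0],
    [0,0,0,0,0,0,0],
    [0,0,0,0,0,0,0],
    [0,0,0,0,0,0,0],
    [0,0,0,0,0,0,0],
    [0,0,0,0,0,0,0]
  ]
}}

```text
time_s: 4.6
position: [0.4724, -0.192, 0.1735]
eef_rot: [[-0.909, 0.417, 0.0], [0.417, 0.909, 0.0], [0.0, 0.0, -1.0]]
force: [1.5, 0.2, -1.1]
opening: 0.0238
grip_force: 30.0
```

Run:
```python
from rig import telemetry
s=telemetry.state()
for k in("position","force","wrist_torque","grip_force","opening"): print(k,s[k])
```

```text
position [ 0.47244552 -0.19203924  0.17352303]
force [ 1.48982182  0.21327508 -1.1208078 ]
wrist_torque [ 0.02178311 -0.23755887  0.00143653]
grip_force 29.97817486524582
opening 0.0237708612960831
```

Gripped at 24 mm. Lifting gently.

Call:
{"name": "step_arm", "arguments": {
  "motion": [
    [0,0,-4,0,0,0,0],
    [0,0,-12,0,0,0,0],
    [0,0,-25,0,0,0,0],
    [0,0,-35,0,0,0,0],
    [0,0,-35,0,0,0,0],
    [0,0,-25,0,0,0,0],
    [0,0,-13,0,0,0,0],
    [0,0,-4,0,0,0,0]
  ]
}}

```text
time_s: 5.4
position: [0.4725, -0.1923, 0.329]
eef_rot: [[-0.909, 0.417, 0.002], [0.417, 0.909, -0.001], [-0.003, -0.0, -1.0]]
force: [-0.5, 0.4, -7.4]
opening: 0.0242
grip_force: 30.0
```

Call:
{"name": "step_arm", "arguments": {
  "motion": [
    [0,0,0,0,0,-0.01,0],
    [0,0,0,0,0,-0.03,0],
    [0,0,0,0,0,-0.045,0],
    [0,0,0,0,0,-0.045,0],
    [0,0,0,0,0,-0.03,0],
    [0,0,0,0,0,-0.013,0],
    [0,0,0,0,0,0,0],
    [0,0,0,0,0,0,0]
  ]
}}

```text
time_s: 6.2
position: [0.4723, -0.1921, 0.3264]
eef_rot: [[-0.967, 0.254, -0.0], [0.254, 0.967, 0.0], [0.0, 0.0, -1.0]]
force: [0.2, -0.2, -5.9]
opening: 0.0239
grip_force: 30.0
```

Run:
```python
from rig import telemetry
s=telemetry.state()
for k in("position","eef_rot","force","wrist_torque","grip_force","opening"): print(k,s[k].round(4) if hasattr(s[k],'round') else s[k])
```

```text
position [ 0.4723 -0.1921  0.3264]
eef_rot [[-9.671e-01  2.543e-01 -3.000e-04]
 [ 2.543e-01  9.671e-01  1.000e-04]
 [ 3.000e-04  1.000e-04 -1.000e+00]]
force [ 0.176 -0.23  -5.938]
wrist_torque [-0.0259  0.0311  0.0485]
grip_force 29.976463615894318
opening 0.023884478949805214
```

Call:
{"name": "step_arm", "arguments": {
  "motion": [
    [4,10,0,0,0,0,0],
    [10,25,0,0,0,0,0],
    [16,40,0,0,0,0,0],
    [18,43,0,0,0,0,0],
    [16,40,0,0,0,0,0],
    [10,25,0,0,0,0,0],
    [4,10,0,0,0,0,0],
    [0,0,0,0,0,0,0]
  ]
}}

```text
time_s: 7.0
position: [0.4456, 0.0158, 0.327]
eef_rot: [[-0.968, 0.251, 0.001], [0.251, 0.968, 0.0], [-0.001, 0.0, -1.0]]
force: [-0.4, -1.3, -7.5]
opening: 0.0237
grip_force: 30.0
```

Run:
```python
from vis import *
from rig import telemetry
s=telemetry.state(); print(s["position"],s["eef_rot"].round(4).tolist(),s["force"])
t=cams.get_image("top");a=cams.get_image("scene"); cv2.imwrite("pics/s1.png",a[:,:,::-1]);cv2.imwrite("pics/t1.png",t[:,:,::-1])
c=lambda im,x,y,w,h:cv2.resize(im[y:y+h,x:x+w,::-1],(400,600),interpolation=cv2.INTER_CUBIC)
cv2.imwrite("pics/near.png",np.hstack([c(a,310,100,120,180),c(t,250,190,100,150)]))
```

```text
[0.44556965 0.01584207 0.327028  ] [[-0.9679, 0.2513, 0.0009], [0.2513, 0.9679, 0.0002], [-0.0008, 0.0004, -1.0]] [-0.35948296 -1.32308465 -7.48061024]
```

View pics/near.png

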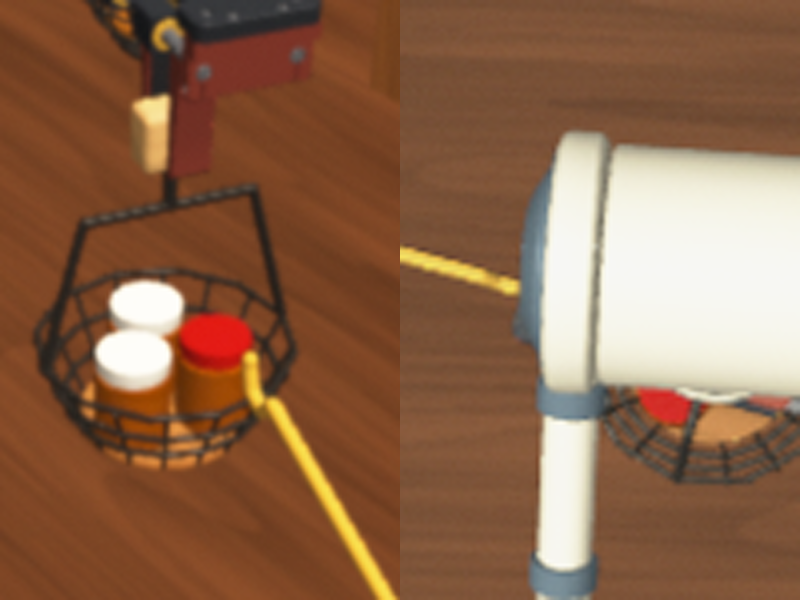

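The scene crop shows the basket hanging upright in the gripper, bar ends at crop (83,222) and (255,188), hook tip at crop (249,358) just in front of it. The top view is hidden by the arm. I'll check camera against kinematics for the bar.

Run:
```python
from vis import *
np.set_printoptions(precision=4,suppress=True)
S=lambda X,Y:np.array((310+X/3.3333-.35,100+Y/3.3333-.35))
p=np.array([.4456,.0155,.3270]); ax=np.array([.968,-.251,0])
o={"L":(S(83,222),p+[0,0,-.0285]-.05*ax),"R":(S(255,188),p+[0,0,-.0285]+.05*ax),"stem":(S(171,204),p+[0,0,-.0285]),"fL":(S(47,365),p+[0,0,-.1185]-.074*ax),"fR":(S(288,345),p+[0,0,-.1185]+.074*ax)}
for k,(px,P) in o.items():
    for P2 in(P,): print(k,px,proj("scene",[P2])[0],px-proj("scene",[P2])[0], px-proj("scene",[2*p+[0,0,2*(P[2]-p[2])]-P+[0,0,p[2]*0]-[0,0,P[2]-p[2]]+0*P])[0] if 0 else "")
# pixel jacobian at bar
b=p+[0,0,-.0285]; J=np.array([proj("scene",[b+.001*e])[0]-proj("scene",[b])[0] for e in np.eye(3)]).T; print("px/mm\n",J)
for tip in([.4726,.1152,.2713],[.4766,.1307,.2548]): print(proj("scene",[tip]),proj("top",[tip]))
print("tip obs",S(249,358))
```

```text
L [334.5502 166.2507] [386.2153 156.028 ] [-51.6651  10.2227] 
R [386.1508 156.0506] [335.4416 166.6969] [ 50.7091 -10.6463] 
stem [360.9505 160.8506] [361.1622 161.2923] [-0.2117 -0.4417] 
fL [323.7501 209.1511] [394.633  193.9289] [-70.8829  15.2222] 
fR [396.0509 203.151 ] [323.2524 210.4202] [72.7985 -7.2692] 
px/mm
 [[-0.4355  0.344   0.0183]
 [ 0.1711  0.2346 -0.4772]]
[[384.5154 204.7153]] [[281.5433 261.6775]]
[[388.039  217.7165]] [[275.049 260.342]]
tip obs [384.3507 207.0511]
```

Bar prediction and image agree within 1 px (under 2 mm). Now I move inward along the arm, over the tip.

Call:
{"name": "step_arm", "arguments": {
  "motion": [
    [0,5,0,0,0,0,0],
    [0,12,0,0,0,0,0],
    [0,20,0,0,0,0,0],
    [0,24,0,0,0,0,0],
    [-1,24,0,0,0,0,0],
    [0,18,0,0,0,0,0],
    [0,11,0,0,0,0,0],
    [0,5,0,0,0,0,0]
  ]
}}

```text
time_s: 7.9
position: [0.4775, 0.13, 0.3262]
eef_rot: [[-0.967, 0.253, -0.001], [0.253, 0.967, -0.0], [0.001, -0.0, -1.0]]
force: [-0.3, -1.1, -7.4]
opening: 0.0239
grip_force: 30.0
```

Call:
{"name": "step_arm", "arguments": {
  "motion": [
    [0,0,0,0,0,0,0],
    [0,0,0,0,0,0,0],
    [0,0,0,0,0,0,0],
    [0,0,0,0,0,0,0],
    [0,0,0,0,0,0,0],
    [0,0,0,0,0,0,0]
  ]
}}

```text
time_s: 8.5
position: [0.4771, 0.129, 0.3267]
eef_rot: [[-0.967, 0.254, 0.0], [0.254, 0.967, -0.0], [-0.0, 0.0, -1.0]]
force: [-0.6, 0.6, -7.1]
opening: 0.0242
grip_force: 30.0
```

Run:
```python
from vis import *
from rig import telemetry
s=telemetry.state(); print(s["position"],s["eef_rot"].round(4).tolist(),s["force"],s["wrist_torque"])
t=cams.get_image("top");a=cams.get_image("scene"); F=[telemetry.state()["force"]]
c=lambda im,x,y,w,h,W,H:cv2.resize(im[y:y+h,x:x+w,::-1],(W,H),interpolation=cv2.INTER_CUBIC)
cv2.imwrite("pics/over.png",np.hstack([c(a,340,130,100,120,500,600),c(t,225,200,100,200,300,600)])); print(F)
```

```text
[0.47711991 0.12895163 0.32672273] [[-0.9671, 0.2544, 0.0002], [0.2544, 0.9671, -0.0], [-0.0002, 0.0, -1.0]] [-0.60438135  0.61085003 -7.08228924] [ 0.03453388  0.07697776 -0.04874525]
[array([ 0.23510021, -0.62358041, -7.79544862])]
```

View pics/over.png

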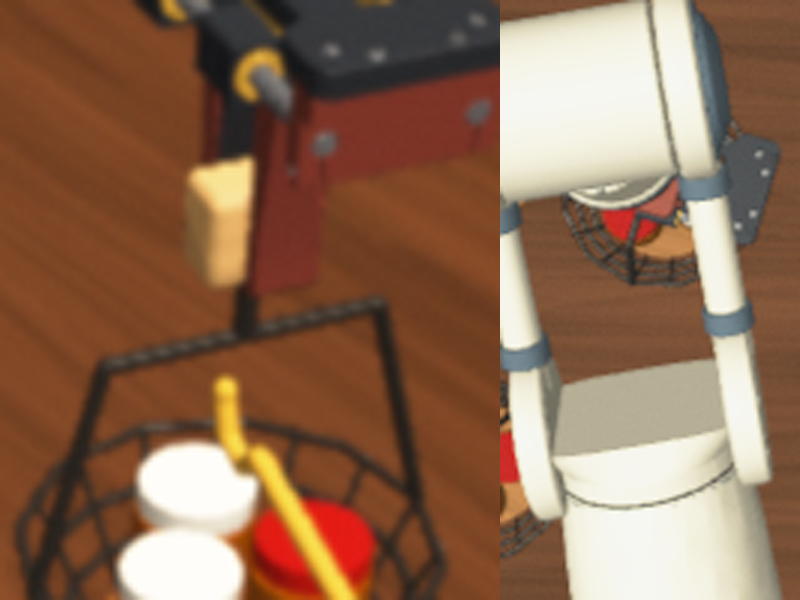

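The bar is directly above the hook seat (bar middle at crop (245,330), hook bottom at (245,462)), with the arm between the legs. Lowering to just before contact.

Call:
{"name": "step_arm", "arguments": {
  "motion": [
    [0,1,4,0,0,0,0],
    [0,0,8,0,0,0,0],
    [0,0,8,0,0,0,0],
    [0,0,8,0,0,0,0],
    [0,0,5,0,0,0,0],
    [0,0,2,0,0,0,0],
    [0,0,0,0,0,0,0],
    [0,0,0,0,0,0,0]
  ]
}}

```text
time_s: 9.4
position: [0.4774, 0.1302, 0.292]
eef_rot: [[-0.967, 0.254, 0.001], [0.254, 0.967, 0.0], [-0.0, 0.0, -1.0]]
force: [0.5, 0.5, -7.3]
opening: 0.0239
grip_force: 30.0
```

Call:
{"name": "step_arm", "arguments": {
  "motion": [
    [0,0,2,0,0,0,0],
    [0,0,2,0,0,0,0],
    [0,0,2,0,0,0,0],
    [0,0,2,0,0,0,0],
    [0,0,2,0,0,0,0],
    [0,0,2,0,0,0,0],
    [0,0,0,0,0,0,0],
    [0,0,0,0,0,0,0]
  ]
}}

```text
time_s: 10.2
position: [0.4774, 0.1301, 0.2798]
eef_rot: [[-0.967, 0.254, 0.0], [0.254, 0.967, -0.0], [-0.0, 0.0, -1.0]]
force: [-0.3, -0.3, -4.4]
opening: 0.0237
grip_force: 30.0
```

```bash
cat > vw.py <<'E'
from vis import *
from rig import telemetry
import sys
s=[telemetry.state()]; a=cams.get_image("scene"); s.append(telemetry.state())
for i in range(4): t=cams.get_image("top"); s.append(telemetry.state())
np.set_printoptions(precision=3,suppress=True)
for k in("position","force","wrist_torque"): print(k,np.mean([q[k] for q in s],axis=0))
cv2.imwrite(f"pics/{sys.argv[1]}.png",cv2.resize(a[140:260,340:440,::-1],(500,600),interpolation=cv2.INTER_CUBIC))
E
python3 vw.py c1
```

```text
position [0.477 0.13  0.28 ]
force [-0.096 -0.626 -4.823]
wrist_torque [-0.165  0.038  0.015]
```

View pics/c1.png

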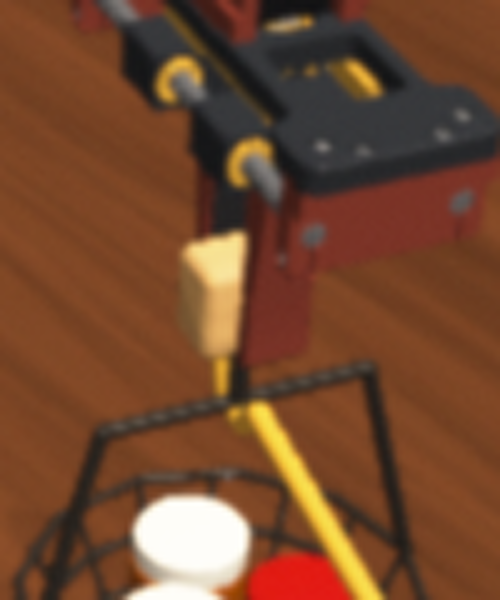

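The bar lies in the hook: the tip shows beyond the bar at (222,375) and the arm passes between the legs. The load has fallen from about 7.3 N to 4.8 N. I ease down, following the seat's arc.

Call:
{"name": "step_arm", "arguments": {
  "motion": [
    [0,0,2,0,0,0,0],
    [0,-0.3,3,0,0,0,0],
    [0,-0.3,3,0,0,0,0],
    [0,-0.3,3,0,0,0,0],
    [0,-0.3,3,0,0,0,0],
    [0,-0.3,3,0,0,0,0],
    [0,-0.2,3,0,0,0,0],
    [0,0,0,0,0,0,0]
  ]
}}

```text
time_s: 11.25
position: [0.477, 0.1286, 0.2592]
eef_rot: [[-0.967, 0.254, -0.0], [0.254, 0.967, 0.0], [0.0, 0.0, -1.0]]
force: [0.3, -0.4, -3.5]
opening: 0.0239
grip_force: 30.0
```

Call:
{"name": "step_arm", "arguments": {
  "motion": [
    [0,-0.2,2,0,0,0,0],
    [0,-0.2,2,0,0,0,0],
    [0,-0.1,2,0,0,0,0],
    [0,0,2,0,0,0,0],
    [0,0,2,0,0,0,0],
    [0,0,2,0,0,0,0],
    [0,0,0,0,0,0,0],
    [0,0,0,0,0,0,0]
  ]
}}

```text
time_s: 12.05
position: [0.4769, 0.1282, 0.2477]
eef_rot: [[-0.967, 0.254, 0.0], [0.254, 0.967, 0.0], [-0.0, 0.0, -1.0]]
force: [0.9, 2.8, -2.0]
opening: 0.0237
grip_force: 30.0
```

```bash
python3 vw.py c2
```

```text
position [0.477 0.128 0.248]
force [ 1.096  2.888 -2.218]
wrist_torque [ 0.577 -0.305  0.   ]
```

A sideways force of about 3 N has built up, so the bar is bearing on the outer side. I ease it inward and read again.

Call:
{"name": "step_arm", "arguments": {
  "motion": [
    [0,0.5,0,0,0,0,0],
    [0,0.5,0,0,0,0,0],
    [0,0.5,0,0,0,0,0],
    [0,0,0,0,0,0,0],
    [0,0,0,0,0,0,0]
  ]
}}

```text
time_s: 12.8
position: [0.4771, 0.1288, 0.2475]
eef_rot: [[-0.967, 0.255, -0.001], [0.255, 0.967, -0.001], [0.0, -0.001, -1.0]]
force: [-0.6, -3.5, -2.5]
opening: 0.0236
grip_force: 30.0
```

```bash
python3 vw.py c3
```

```text
position [0.477 0.129 0.248]
force [-0.627 -3.426 -2.164]
wrist_torque [-0.724  0.105  0.003]
```

View pics/c3.png

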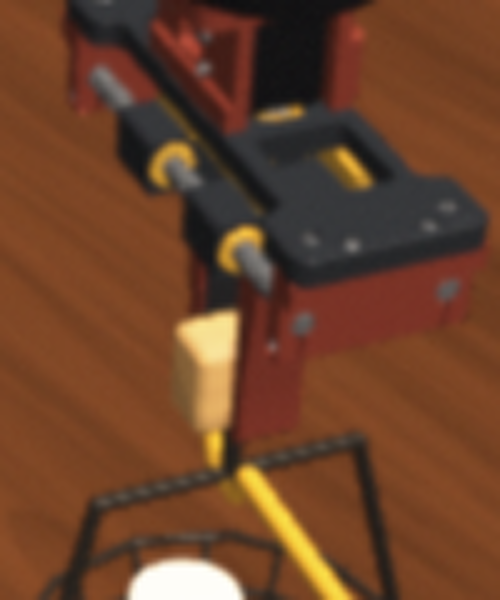

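The picture shows the bar still seated, with the tip behind it. The sideways force just flipped sign, which is friction within the 4 mm play. I back off halfway and keep sinking.

Call:
{"name": "step_arm", "arguments": {
  "motion": [
    [0,-0.7,0,0,0,0,0],
    [0,0,2,0,0,0,0],
    [0,0.1,2,0,0,0,0],
    [0,0.1,2,0,0,0,0],
    [0,0.1,2,0,0,0,0],
    [0,0.1,2,0,0,0,0],
    [0,0,0,0,0,0,0],
    [0,0,0,0,0,0,0]
  ]
}}

```text
time_s: 13.85
position: [0.4771, 0.1293, 0.2377]
eef_rot: [[-0.967, 0.254, 0.0], [0.254, 0.967, 0.0], [-0.0, 0.0, -1.0]]
force: [-0.9, -1.1, -0.1]
opening: 0.0238
grip_force: 30.0
```

```bash
python3 vw.py c4
```

```text
position [0.477 0.129 0.238]
force [-0.342 -0.762 -1.301]
wrist_torque [-0.161  0.027  0.004]
```

Call:
{"name": "step_arm", "arguments": {
  "motion": [
    [0,0,1.5,0,0,0,0],
    [0,0.1,2,0,0,0,0],
    [0,0.1,2,0,0,0,0],
    [0,0.1,2,0,0,0,0],
    [0,0.1,1.5,0,0,0,0],
    [0,0,0,0,0,0,0],
    [0,0,0,0,0,0,0],
    [0,0,0,0,0,0,0]
  ]
}}

```text
time_s: 14.9
position: [0.4773, 0.1299, 0.2288]
eef_rot: [[-0.967, 0.254, 0.0], [0.254, 0.967, 0.001], [-0.0, 0.001, -1.0]]
force: [0.6, 3.5, -1.0]
opening: 0.0236
grip_force: 30.0
```

```bash
sed -i 's/range(4)/range(24)/' vw.py; python3 vw.py c5
```

```text
position [0.477 0.13  0.229]
force [ 0.958  3.595 -0.018]
wrist_torque [ 0.746 -0.174  0.013]
```

Call:
{"name": "step_arm", "arguments": {
  "motion": [
    [0,0.4,0,0,0,0,0],
    [0,0.4,0,0,0,0,0],
    [0,0,0,0,0,0,0],
    [0,0,0,0,0,0,0],
    [0,0,0,0,0,0,0]
  ]
}}

```text
time_s: 16.65
position: [0.4773, 0.1299, 0.2284]
eef_rot: [[-0.967, 0.254, -0.001], [0.254, 0.967, -0.001], [0.0, -0.001, -1.0]]
force: [0.7, -0.7, -0.7]
opening: 0.0238
grip_force: 30.0
```

```bash
python3 vw.py c6
```

```text
position [0.477 0.13  0.229]
force [-0.631 -2.83  -0.677]
wrist_torque [-0.597  0.149 -0.002]
```

Call:
{"name": "step_arm", "arguments": {
  "motion": [
    [0,-0.35,0,0,0,0,0],
    [0,0,1,0,0,0,0],
    [0,0.05,1,0,0,0,0],
    [0,0.05,1,0,0,0,0],
    [0,0,0,0,0,0,0],
    [0,0,0,0,0,0,0],
    [0,0,0,0,0,0,0]
  ]
}}

```text
time_s: 18.6
position: [0.4774, 0.1303, 0.2257]
eef_rot: [[-0.967, 0.254, 0.0], [0.254, 0.967, 0.0], [-0.0, 0.0, -1.0]]
force: [-0.5, -2.9, -0.6]
opening: 0.024
grip_force: 30.0
```

```bash
python3 vw.py c7
```

```text
position [0.477 0.13  0.226]
force [-0.351 -1.153 -0.107]
wrist_torque [-0.21   0.073 -0.001]
```

Call:
{"name": "step_arm", "arguments": {
  "motion": [
    [0,-0.15,0,0,0,0,0],
    [0,0,0,0,0,0,0],
    [0,0,0,0,0,0,0],
    [0,0,0,0,0,0,0]
  ]
}}

```text
time_s: 20.25
position: [0.4774, 0.1301, 0.2257]
eef_rot: [[-0.967, 0.254, 0.0], [0.254, 0.967, 0.0], [-0.0, 0.0, -1.0]]
force: [1.2, 1.9, -0.2]
opening: 0.0235
grip_force: 30.0
```

```bash
python3 vw.py c8
```

```text
position [0.477 0.13  0.226]
force [0.573 1.835 0.074]
wrist_torque [ 0.411 -0.115  0.004]
```

View pics/c8.png

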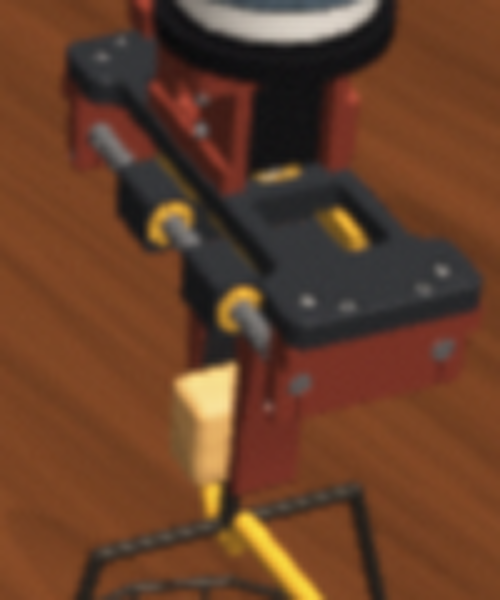

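The vertical load on the gripper is about 0 and the arm is still. The bar sits in the hook and the stem is centred on it. I trim the sideways force and re-read before letting go.

Call:
{"name": "step_arm", "arguments": {
  "motion": [
    [0,0.1,0,0,0,0,0],
    [0,0,0,0,0,0,0],
    [0,0,0,0,0,0,0],
    [0,0,0,0,0,0,0]
  ]
}}

```text
time_s: 21.9
position: [0.4774, 0.13, 0.2257]
eef_rot: [[-0.967, 0.254, 0.0], [0.254, 0.967, -0.0], [-0.0, -0.0, -1.0]]
force: [0.5, 2.7, -0.2]
opening: 0.0241
grip_force: 30.0
```

```bash
python3 vw.py c9
```

```text
position [0.477 0.13  0.226]
force [0.689 2.474 0.128]
wrist_torque [ 0.522 -0.15  -0.001]
```

Call:
{"name": "step_arm", "arguments": {
  "motion": [
    [0,0.3,0,0,0,0,0],
    [0,0,0,0,0,0,0],
    [0,0,0,0,0,0,0],
    [0,0,0,0,0,0,0]
  ]
}}

```text
time_s: 23.55
position: [0.4774, 0.1302, 0.2255]
eef_rot: [[-0.967, 0.254, -0.0], [0.254, 0.967, -0.0], [0.0, -0.0, -1.0]]
force: [0.6, 0.7, 0.2]
opening: 0.0238
grip_force: 30.0
```

```bash
python3 vw.py c10
```

```text
position [0.477 0.13  0.226]
force [ 0.044 -0.295 -0.066]
wrist_torque [-0.02  -0.011 -0.01 ]
```

All forces are about zero, so the arm carries the whole weight. Letting go.

Call:
{"name": "step_arm", "arguments": {
  "motion": [
    [0,0,0,0,0,0,0.28],
    [0,0,0,0,0,0,0.3],
    [0,0,0,0,0,0,0.34],
    [0,0,0,0,0,0,0.4],
    [0,0,0,0,0,0,0.5],
    [0,0,0,0,0,0,0.6],
    [0,0,0,0,0,0,0.65],
    [0,0,0,0,0,0,0.65]
  ]
}}

```text
time_s: 25.6
position: [0.4774, 0.1304, 0.2256]
eef_rot: [[-0.967, 0.254, -0.0], [0.254, 0.967, -0.0], [0.0, -0.0, -1.0]]
force: [-0.4, -0.7, -1.1]
opening: 0.0567
grip_force: 0.0
```

Call:
{"name": "step_arm", "arguments": {
  "motion": [
    [0,0,0,0,0,0,0.65],
    [0,0,-3,0,0,0,0.65],
    [0,0,-8,0,0,0,0.65],
    [0,0,-15,0,0,0,0.65],
    [0,0,-25,0,0,0,0.65],
    [0,0,-30,0,0,0,0.65],
    [0,0,-30,0,0,0,0.65],
    [0,0,-15,0,0,0,0.65]
  ]
}}

```text
time_s: 26.4
position: [0.4776, 0.1304, 0.3555]
eef_rot: [[-0.967, 0.254, 0.004], [0.254, 0.967, 0.001], [-0.004, 0.002, -1.0]]
force: [-0.1, 0.0, 0.3]
opening: 0.0574
grip_force: 0.0
```

Run:
```python
from vis import *
from rig import telemetry
A=[cams.get_image("scene") for i in range(12)]
print([float(np.abs(A[i+1][130:330,320:470].astype(int)-A[i][130:330,320:470]).mean().round(2)) for i in range(11)], float(np.abs(A[-1][130:330,320:470].astype(int)-A[0][130:330,320:470]).mean()))
s=telemetry.state(); print(s["time_s"],s["position"],s["force"],s["opening"])
c=lambda im:cv2.resize(im[150:300,330:430,::-1],(400,600),interpolation=cv2.INTER_CUBIC)
cv2.imwrite("pics/end.png",np.hstack([c(A[0]),c(A[-1])]))
```

```text
[0.77, 0.8, 0.82, 0.79, 0.74, 0.7, 0.67, 0.67, 0.68, 0.68, 0.68] 1.0363555555555555
27.0 [0.47732557 0.13034405 0.35113812] [-0.16440018 -0.54524708  0.83154105] 0.057497737185729064
```

View pics/end.png

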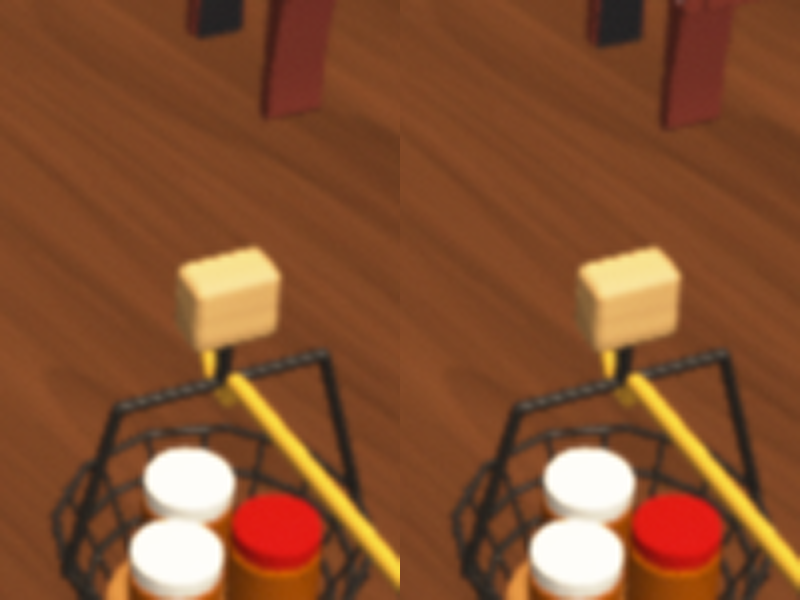

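The basket hangs upright and still: the two frames 0.6 s apart are identical, and the gripper is clear. One short wait, then I hand in.

Call:
{"name": "step_arm", "arguments": {
  "motion": [
    [0,0,-10,0,0,0,0.65],
    [0,0,-10,0,0,0,0.65],
    [0,0,0,0,0,0,0.65],
    [0,0,0,0,0,0,0.65],
    [0,0,0,0,0,0,0.65],
    [0,0,0,0,0,0,0.65],
    [0,0,0,0,0,0,0.65],
    [0,0,0,0,0,0,0.65]
  ]
}}

```text
time_s: 27.8
position: [0.4774, 0.1303, 0.3714]
eef_rot: [[-0.967, 0.254, -0.0], [0.254, 0.967, -0.0], [0.0, -0.0, -1.0]]
force: [0.0, 0.4, -0.7]
opening: 0.0573
grip_force: 0.0
```

```bash
python3 -c "
from rig import job
print(job.close_job())"
```

```text
the job is handed in; nothing more can be done
None
```

The basket hangs upright and still in the hook, let go only once the force on the gripper read about zero; the job was handed in at 27.8 s, and no verdict came back.

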